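# Open the forge's air gate

## Task

The forge's air gate is the round steel dial with two upright spring tabs. Squeeze both tabs together, turn the dial counter-clockwise (seen from above) until its pointer stands at the stud on the rim, then let go so that both tabs spring back out and lock it there. Do not turn the dial on the other duct head, the one with a single crossbar.

Things in the scene. Friction and masses are not known exactly. Their poses are not given: they have to be found in the camera images.
- gate_grip (a point): Centre between the air gate's two tabs, on the dial's vertical axis, 80 mm above the bench; turns with the dial: z up, x along the pointer, y through both tabs. Tabs: upright steel plates at +y and -y, 26 mm wide, 5 mm thick, 52 to 94 mm above the bench, outer faces 56 mm apart when out, 30 mm squeezed. The round housing is 116 mm across, its rim 60 mm high; a stud on it rises to 66 mm.
- gate (a joint): Dial angle: 0 shut (at the start), positive counter-clockwise from above. At 1.05 rad (60 degrees) the pointer is at the stud; a stop lies at 1.06. Teeth at the tabs' feet sit in rim notches and block turning until both tabs are in; from about 0.87 on they can spring out into the second notches. Light friction (0.06 N m). The stud is 54 mm from the axis.
- tab_a (a joint): How far the tab on the dial's +y side is pushed in towards the axis: 0 sprung out, 0.013 m fully in; its tooth is free beyond 5 mm. Its spring pushes outward with 4 N when out and 8 N when in. Each tab moves on its own, so squeeze centred, with the fingers closing along y.
- tab_b (a joint): The same as tab_a, for the tab on the dial's -y side.
- bleed (a joint): Angle of the other dial, on a fixed duct head of the same size and material 0.2 to 0.5 m away; it has one upright crossbar (60 x 12 mm, top 87 mm above the bench) in place of the two tabs. 0 at the start; not to be turned.
Things that resemble listed ones, but are neither listed nor needed, are in the scene too. What is shaped like the part that bears gate_grip but brown or pink is not meant.

How it is judged:
On the way, in this order (a step that is already met when the one before it is completed fails the run):
1. both tabs are squeezed in while the gate is still shut (value of joint each of tab_a, tab_b above 0.005 m and value of joint gate below 0.3 rad), for 0.1 s.
2. the gate is turned half-way with both tabs squeezed in (value of joint each of tab_a, tab_b above 0.0035 m and value of joint gate above 0.5 rad), for 0.05 s.
At the end, for the whole second after the job is handed in: The air gate's dial is at the open stop (turned at least 0.85 rad of its 1.05, within about 11 degrees of the stud), at rest, and both tabs are sprung out to within 2 mm, locked in their notches (value of joint gate above 0.85 rad and value of joint each of tab_a, tab_b below 0.002 m and velocity of joint gate below 0.05 rad/s); the robot touches nothing.
It fails at once if the other dial is turned by more than 0.15 rad (value of joint bleed above 0.15 rad or value of joint bleed below -0.15 rad).
It also fails if it takes over 32 s, if anything falls off the work surface, if the arm or the gripper's body presses on something with over 40 N, if the wrist force passes 120 N, or if a joint passes its speed limit or range.

## Robot

A 6-joint arm with a two-finger parallel gripper is mounted at the origin on the work surface. World frame = base frame: x ahead of the robot, y to its left, z up, the work surface at z = 0. Lengths are in m, angles in rad, forces in N, time in s.
With the tool pointing down it reaches from about 0.35 to 0.975 m from the base axis. Payload 4.9 kg.
Tool frame: the origin (TCP) lies on the mounting face of the last link; the fingertips stand 173 mm ahead of it and the grasp point (between the pads) lies ctrl.pinch_z ahead of it (ctrl.pinch_z is the distance from the TCP to the grasp point, in m); z points along the fingers, y is the line along which they close (so a half turn about z gives the same grasp; the last joint's range is limited). The gripper opens to 85 mm and grips with 20 to 120 N. Pads are 22 mm wide; open, the fingers measure 114 mm over their backs; the gripper's body (76 mm by 85 mm) begins 54 mm behind the grasp point. The pads swing forward as they close: fully open they stand 13 mm farther back than shut.
Start: joints at [1.027, 0.053, 1.613, -0, 1.476, -0.119], TCP at [0.258, 0.569, 0.405] pointing down, gripper open.
Joint ranges: [-3.01, 3.01], [-1.01, 2.22], [0.06, 2.58], [-1.02, 4.17], [0.09, 2.62], [-3.14, 3.14]. Speed limits (rad/s): [2.57, 2.57, 3.14, 3.14, 3.14, 3.14].

## Interface

Orientations are given as a rotation vector (axis times angle).
In Python, from station import telemetry, eyes, ctrl gives the robot as it stands.
- The arm moves only by the tool apply_moves, never from a script. Its argument "plan" is a list of rows, each a list of 5 numbers: the finger opening in m, from 0 to 0.0854, then the shift along the tool's x, y, z in m, then the turn about the tool's z in rad. In form: [[jaw, x, y, z, roll], ...]. A call has 1 to 12 rows; each row is the pose to reach, as a shift and turn from the pose commanded when the call began, along the tool's axes at that moment; what a row does not reach only later rows make up. A row lasts 1/12 s, in which the tool goes at most 41.7 mm and 7.16 degrees, less where a joint would pass 70% of its speed; a pose out of reach is approached as far as the arm can. A call with a gripper value outside its range is refused whole. The fingers move at their own pace and stop on an object; "newtons" is the grip in N (left out, the last holds). Time passes only in rows, so rows that repeat a pose let the fingers close. It gives the time, the measured TCP pose, the force, the opening and the grip force at its end, in the units of the state.
- telemetry.get_obs(): the state, without advancing time (a new reading comes with each control period).
- eyes.get_image(name): name is "side" or "top"; returns a dict with "img" (420x560x3 uint8, blue, green, red), "range_z" (420x560 float32, m along the optical axis (not along the pixel's ray), 0 where there is no reading), "K" (3x3 intrinsics, pixels), "pose" (4x4, takes a point from camera to world coordinates). Camera axes: x right, y down, z forward; pixel columns grow to the right and rows downward; lengths in m; the calibration is good to about 2 mm. A picture is of the moment at which its call begins.
- ctrl.finish_job(): hands the job in; it is judged then, once.
Trained networks look in a picture, given as the dict that the camera call returned (one of the last four; its "shot" number tells which), for a name from the list of things; names that differ only in an ending like _2 or _b are one class to them, and where a whole thing is asked for, a point or a joint stands for the part that bears it (a point fixed in the world has none). Each returns a list of dicts, best first, with "confidence" (0 to 1); they miss things now and then, are a little off and sometimes report something else, mostly with a low value. They report only what shows in the picture. A call takes as long as a camera call. They do not tell look-alikes from the thing itself.
- eyes.search_frame(thing, picture): "box" ([left, top, right, bottom] in pixels, round what is visible of it).
- eyes.outline_of(thing, picture): "region" (420x560 bool, what is visible of it) and "box" ([left, top, right, bottom] in pixels, round what is visible of it).
- eyes.tip_of(thing, picture): "point" ([column, row] in pixels: a listed point, or the origin of a listed thing).
The state is a dict: "t": time; "q": joint angles; "dq": joint speeds; "effort": joint torques, N m; "tool_pos": TCP position; "tool_rot": TCP orientation; "contact_force": force on the tool from outside, world axes, zero at the start; "wrist_torque": the same for the moment, N m; "opening": finger opening in m; "grip_force": force on a finger pad.
Only numpy, scipy, OpenCV 4.12 (cv2) and the standard library are available. Lean on these libraries where they do the work, as an engineer would, in place of code of your own. Each camera call takes 0.05 s, during which the arm holds its last target. There are 200 camera calls.

## Working session

There is one attempt and no reset: what is moved stays moved. The work goes in short steps, Python scripts to look and compute and a tool call to move; the robot and the scene stay as the last step left them, time stands still between calls to the robot, and variables do not carry over. Pictures are saved under pics/ and viewed, at most 10 in all, crops included, and the job is handed in when it is done.

Besides the shell and the picture viewer there is one more tool, called after "Emit:" by a JSON object that holds its "method" and its "body", one argument or row to a line. apply_moves: Moves the arm, as the interface text tells. Its arguments: {"type":"object","properties":{"plan":{"type":"array","items":{"type":"array","items":{"type":"number"}}},"newtons":{"type":"number"}},"required":["plan"]}

```bash
mkdir -p pics
python3 - <<'E'
from station import telemetry, eyes, ctrl
import cv2,numpy as np
print(ctrl.pinch_z, telemetry.get_obs())
for n in("top","side"):
    p=eyes.get_image(n); cv2.imwrite(f"pics/{n}1.png",p["img"])
    for t in("gate_grip","bleed"):
        print(n,t,eyes.search_frame(t,p),eyes.tip_of(t,p))
    for d in eyes.tip_of("gate_grip",p):
        u,v=map(int,d["point"]); K,T=p["K"],p["pose"]
        # intersect ray with z=.08
        r=T[:3,:3]@np.linalg.solve(K,[*d["point"],1]); o=T[:3,3]; print(o+r*(0.08-o[2])/r[2])
E
```

```text
0.1547 {'t': 0.0, 'q': array([ 1.02700611e+00,  5.33462339e-02,  1.61427708e+00,  3.07757158e-06,
        1.47599296e+00, -1.19030438e-01]), 'dq': array([ 0.00068796, -0.00080725,  0.00022453,  0.00067356,  0.00066973,
        0.00073857]), 'effort': array([-7.11772336e-04, -3.93674898e+01, -3.70174992e+01, -2.16564149e-04,
        7.06241568e-03,  1.18160193e-05]), 'tool_pos': array([0.25744213, 0.56922494, 0.40347935]), 'tool_rot': array([-6.62067364e-01, -3.07035948e+00,  3.00352181e-03]), 'contact_force': array([ 0.25168342, -0.60143379, -0.20638745]), 'wrist_torque': array([ 0.00482313, -0.0145804 , -0.05100372]), 'grip_force': 0.0, 'opening': 0.08515871567192373}
top gate_grip [{'box': [163.5, 68.3, 226.8, 114.5], 'confidence': 0.97}, {'box': [141.8, 317.2, 209.0, 380.4], 'confidence': 0.88}, {'box': [187.7, 184.2, 250.6, 239.6], 'confidence': 0.87}] [{'point': [189.4, 84.4], 'confidence': 0.67}, {'point': [172.4, 348.4], 'confidence': 0.63}, {'point': [220.4, 205.6], 'confidence': 0.55}]Traceback (most recent call last):
  File "<stdin>", line 7, in <module>
ValueError: it knows: gate_grip
```

```bash
cat > h.py <<'E'
from station import telemetry, eyes, ctrl
import cv2,numpy as np
def ray(p,uv,z=.08):
    K,T=p["K"],p["pose"]
    r=T[:3,:3]@np.linalg.solve(K,[*uv,1]); o=T[:3,3]; return o+r*(z-o[2])/r[2]
def cloud(p):
    K,T=p["K"],p["pose"]; Z=p["range_z"]; v,u=np.mgrid[:420,:560]
    P=np.stack([(u-K[0,2])/K[0,0]*Z,(v-K[1,2])/K[1,1]*Z,Z],-1)
    P=P@T[:3,:3].T+T[:3,3]; P[Z==0]=np.nan; return P
E
python3 - <<'E'
from h import *
ims=[]
for n in("top","side"):
    p=eyes.get_image(n); ims.append(p["img"]); np.savez(f"{n}1.npz",**{k:p[k] for k in("img","range_z","K","pose")})
    print(n,p["pose"][:3,3])
    for d in eyes.tip_of("gate_grip",p): print(d,ray(p,d["point"]))
cv2.imwrite("pics/a_top.png",cv2.resize(ims[0],(784,588),interpolation=cv2.INTER_CUBIC)); cv2.imwrite("pics/a_side.png",cv2.resize(ims[1],(784,588)))
E
```

```text
top [ 0.37334705 -0.00689506  0.92998735]
{'point': [218.3, 206.6], 'confidence': 0.88} [0.55894478 0.10873779 0.08      ]
{'point': [192.0, 85.2], 'confidence': 0.77} [0.78101358 0.1689785  0.08      ]
{'point': [178.3, 346.3], 'confidence': 0.66} [0.32772923 0.15956099 0.08      ]
side [0.50611616 0.62166315 0.65660658]
{'point': [153.1, 264.9], 'confidence': 0.66} [0.78888181 0.16981019 0.08      ]
{'point': [282.0, 248.3], 'confidence': 0.62} [0.55503638 0.10242821 0.08      ]
{'point': [408.6, 287.1], 'confidence': 0.62} [0.32231293 0.16972201 0.08      ]
```

View pics/a_top.png

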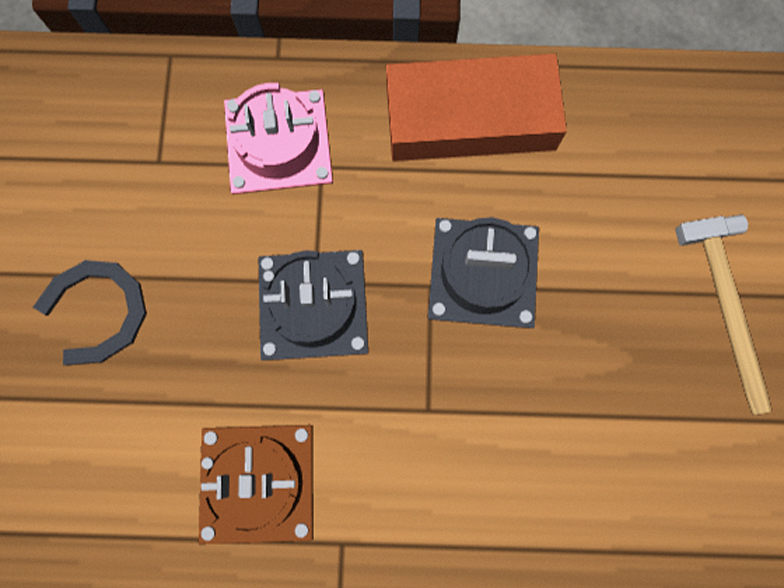

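View pics/a_side.png

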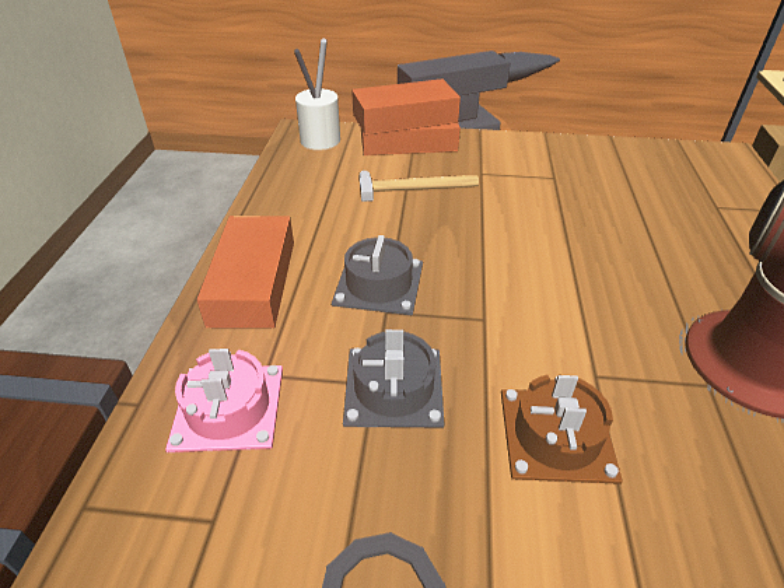

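The top view shows the grey air gate at about (306,295), its pointer up (+x) and the stud upper-left. The grey crossbar head is at (490,258), and the brown and pink look-alikes are elsewhere. Next I'll measure the tabs from the depth data.

Run:
```python
from h import *
for n in("top","side"):
    p=dict(np.load(f"{n}1.npz")); P=cloud(p).reshape(-1,3); c=np.array([.555,.106])
    d=np.linalg.norm(P[:,:2]-c,axis=1)
    for lo,hi in((.07,.1),(.088,.1)):
        m=(d<.05)&(P[:,2]>lo)&(P[:,2]<hi); Q=P[m]
        k=Q[:,1]>c[1]
        for s in(k,~k):
            q=Q[s]; print(n,lo,len(q),q.mean(0).round(4) if len(q) else "",q.min(0).round(4),q.max(0).round(4))
            if len(q)>5:
                r=cv2.minAreaRect(q[:,:2].astype(np.float32)*1000); print(r)
    # rim: z 57..62 circle fit
    m=(d<.075)&(P[:,2]>.056)&(P[:,2]<.063)&(d>.04); Q=P[m]
    from scipy.optimize import least_squares
    f=least_squares(lambda a:np.hypot(Q[:,0]-a[0],Q[:,1]-a[1])-a[2],[*c,.055],loss="soft_l1",f_scale=.002); print("rim",len(Q),f.x)
    # plate corners: z<.03
    m=(d<.12)&(P[:,2]>.006)&(P[:,2]<.02); Q=P[m]; print("plate",len(Q),cv2.minAreaRect(Q[:,:2].astype(np.float32)*1000))
    s=(P[:,2]>.0)&(P[:,2]<.1)&(d<.05); print("zhist",np.histogram(P[s,2],bins=20,range=(0,.1))[0])
```

```text
top 0.07 175 [0.5536 0.1215 0.0798] [0.5401 0.1061 0.0701] [0.5671 0.1386 0.0961]
((553.75927734375, 121.81442260742188), (25.531869888305664, 31.785144805908203), 4.348604679107666)
top 0.07 106 [0.5553 0.0905 0.0838] [0.544  0.0803 0.0701] [0.57   0.1059 0.0971]
((557.0894165039062, 93.34640502929688), (25.489341735839844, 25.527692794799805), 1.5598206520080566)
top 0.088 48 [0.5531 0.1342 0.0931] [0.5402 0.1313 0.0884] [0.5653 0.1386 0.0961]
((552.8960571289062, 134.335205078125), (25.72930335998535, 5.2753777503967285), 8.011618614196777)
top 0.088 48 [0.5571 0.0839 0.093 ] [0.5446 0.0803 0.089 ] [0.57   0.0865 0.0971]
((557.4132690429688, 83.39781188964844), (25.546377182006836, 4.892587184906006), 3.4185562133789062)
rim 668 [0.55519519 0.10886898 0.05371077]
plate 1613 ((555.1112060546875, 109.13435363769531), (139.94981384277344, 139.7722625732422), 5.5407867431640625)
zhist [   0    0    0    0    0    0    0    0    6  851 1001  230   58   19
  121   36   19   12   86    7]
side 0.07 192 [0.554  0.1296 0.0826] [0.5405 0.106  0.0702] [0.5682 0.1386 0.0974]
((554.24969482421
[... 177 characters left out ...]
74951171875, 92.420166015625), (23.837385177612305, 27.086320877075195), 5.160647869110107)
side 0.088 58 [0.5529 0.1352 0.0932] [0.5407 0.1304 0.0886] [0.565  0.1386 0.0974]
((552.79248046875, 134.38851928710938), (24.330949783325195, 7.176630973815918), 3.636476755142212)
side 0.088 59 [0.559  0.0844 0.0931] [0.5472 0.0789 0.0881] [0.5708 0.0882 0.0973]
((559.0249633789062, 83.40937805175781), (23.612701416015625, 8.95153522491455), 2.801847457885742)
rim 507 [0.55589273 0.10964323 0.05379182]
plate 1439 ((555.88525390625, 109.87442016601562), (140.7322998046875, 140.88597106933594), 5.958597660064697)
zhist [  0   0   0   0   0   0   0   0   0  36 936 163 107  39  64  91  47  46
  69  31]
```

```bash
cat >> h.py <<'E'
from scipy.spatial.transform import Rotation as R
def rel(target,yaw):
    o=telemetry.get_obs(); M=R.from_rotvec(o["tool_rot"]).as_matrix()
    d=M.T@(np.array(target)-o["tool_pos"])
    ay=np.arctan2(M[1,1],M[0,1]); want=yaw+np.pi/2
    e=(want-ay+np.pi/2)%np.pi-np.pi/2
    print("t",o["t"],"tool axes\n",M.round(3),"\nshift",d.round(4),"roll",-e,"q6",o["q"][5],"F",o["contact_force"].round(2),"open",o["opening"])
E
python3 -c "
from h import *
rel([.5555,.1092,.3],.098)"
```

```text
t 0.4 tool axes
 [[-0.911  0.412 -0.   ]
 [ 0.412  0.911 -0.   ]
 [ 0.    -0.    -1.   ]] 
shift [-0.4611 -0.2965  0.1046] roll -0.5227823751208271 q6 -0.11900061756616702 F [-0.25  0.64  0.25] open 0.08573847782805202
```

Emit:
{"method": "apply_moves", "body": {
  "plan": [
    [0.085,-0.033,-0.021,0,-0.04],
    [0.085,-0.066,-0.042,0.01,-0.08],
    [0.085,-0.099,-0.064,0.02,-0.12],
    [0.085,-0.132,-0.085,0.03,-0.16],
    [0.085,-0.165,-0.106,0.04,-0.2],
    [0.085,-0.198,-0.127,0.05,-0.24],
    [0.085,-0.231,-0.148,0.06,-0.28],
    [0.085,-0.264,-0.17,0.07,-0.32],
    [0.085,-0.297,-0.191,0.08,-0.36],
    [0.085,-0.33,-0.212,0.09,-0.4],
    [0.085,-0.363,-0.233,0.1,-0.44],
    [0.085,-0.395,-0.254,0.1,-0.48]
  ]
}}

```text
t: 1.4
tool_pos: [0.5128, 0.1732, 0.3025]
tool_rot: [0.089, -3.137, 0.001]
contact_force: [0.2, 0.1, 0.1]
opening: 0.085
grip_force: 0.0
```

```bash
python3 -c "
from h import *
rel([.5555,.1092,.2377],.098)"
```

```text
t 1.4 tool axes
 [[-0.998 -0.057 -0.003]
 [-0.057  0.998 -0.001]
 [ 0.003 -0.    -1.   ]] 
shift [-0.0392 -0.0663  0.0647] roll -0.04107168207689682 q6 -1.4395534737484723 F [0.2  0.14 0.08] open 0.08503664978350241
```

Emit:
{"method": "apply_moves", "body": {
  "plan": [
    [0.085,-0.02,-0.033,0,-0.02],
    [0.085,-0.038,-0.064,0,-0.04],
    [0.085,-0.038,-0.064,0,-0.04],
    [0.085,-0.038,-0.064,0,-0.04],
    [0.085,-0.038,-0.064,0,-0.04]
  ]
}}

```text
t: 1.82
tool_pos: [0.554, 0.1136, 0.3046]
tool_rot: [0.149, -3.138, -0.001]
contact_force: [-0.7, 0.4, -0.0]
opening: 0.0848
grip_force: 0.0
```

```bash
python3 -c "
from h import *
rel([.5555,.1092,.2377],.098)"
```

```text
t 1.8167 tool axes
 [[-0.996 -0.095 -0.001]
 [-0.095  0.996  0.   ]
 [ 0.001  0.    -1.   ]] 
shift [-0.0011 -0.0045  0.0669] roll -0.0033009172698947875 q6 -1.5950536834857025 F [-0.66  0.43 -0.01] open 0.08479268465518762
```

Emit:
{"method": "apply_moves", "body": {
  "plan": [
    [0.085,-0.001,-0.004,0.0,-0.003],
    [0.085,-0.001,-0.0045,0.02,-0.003],
    [0.085,-0.001,-0.0045,0.035,-0.003],
    [0.085,-0.001,-0.0045,0.045,-0.003],
    [0.085,-0.001,-0.0045,0.055,-0.003],
    [0.085,-0.001,-0.0045,0.062,-0.003],
    [0.085,-0.001,-0.0045,0.066,-0.003],
    [0.085,-0.001,-0.0045,0.066,-0.003],
    [0.085,-0.001,-0.0045,0.066,-0.003]
  ]
}}

```text
t: 2.57
tool_pos: [0.5559, 0.1092, 0.239]
tool_rot: [-0.155, 3.137, -0.0]
contact_force: [0.7, -0.0, 0.5]
opening: 0.0851
grip_force: 0.0
```

Run:
```python
from h import *
rel([.5555,.1092,.2377],.098)
p=eyes.get_image("side"); cv2.imwrite("pics/b.png",cv2.resize(p["img"][160:340,180:400],(770,630))[:600])
```

```text
t 2.5667 tool axes
 [[-0.995 -0.098  0.   ]
 [-0.098  0.995 -0.   ]
 [-0.    -0.    -1.   ]] 
shift [0.0003 0.0001 0.0013] roll 0.00044426574912370675 q6 -1.6066736226301395 F [ 0.73 -0.01  0.5 ] open 0.08511097790549549
```

View pics/b.png

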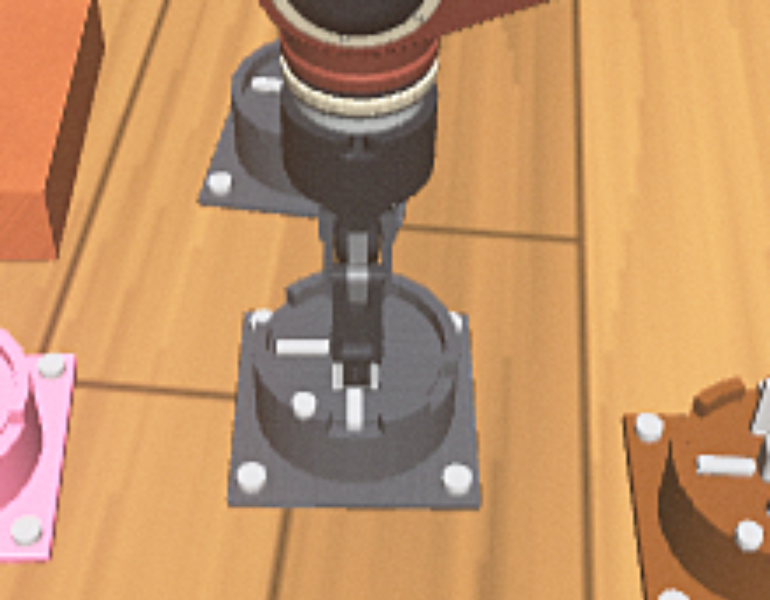

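The crop shows the near finger standing centred outside the tab at about (355,350), clear of the rim and of the stud at (303,405). I'll squeeze now.

Emit:
{"method": "apply_moves", "body": {
  "plan": [
    [0.05,0,0,0,0],
    [0.03,0,0,0,0],
    [0.02,0,0,0,0],
    [0.02,0,0,0,0],
    [0.02,0,0,0,0],
    [0.02,0,0,0,0],
    [0.02,0,0,0,0],
    [0.02,0,0,0,0],
    [0.02,0,0,0,0],
    [0.02,0,0,0,0]
  ],
  "newtons": 30
}}

```text
t: 3.45
tool_pos: [0.5564, 0.1102, 0.2416]
tool_rot: [-0.154, 3.136, 0.005]
contact_force: [-5.1, 5.6, 10.8]
opening: 0.0286
grip_force: 31.0
```

Emit:
{"method": "apply_moves", "body": {
  "plan": [
    [0.02,0,0,-0.002,-0.08],
    [0.02,0,0,-0.002,-0.17],
    [0.02,0,0,-0.002,-0.27],
    [0.02,0,0,-0.002,-0.37],
    [0.02,0,0,-0.002,-0.47],
    [0.02,0,0,-0.002,-0.57],
    [0.02,0,0,-0.002,-0.65],
    [0.02,0,0,-0.002,-0.65],
    [0.02,0,0,-0.002,-0.65]
  ]
}}

```text
t: 4.2
tool_pos: [0.5561, 0.1102, 0.2418]
tool_rot: [-1.147, 2.921, 0.004]
contact_force: [1.1, 6.9, 1.7]
opening: 0.0275
grip_force: 32.8
```

Run:
```python
from h import *
rel([.5555,.1092,.2377],.098+1.04)
p=eyes.get_image("side"); cv2.imwrite("pics/c.png",cv2.resize(p["img"][160:340,180:400],(770,630))[:600])
```

```text
t 4.2 tool axes
 [[-0.733 -0.68   0.002]
 [-0.68   0.733  0.004]
 [-0.004  0.001 -1.   ]] 
shift [ 0.0012 -0.0003  0.0041] roll -0.38961234768628383 q6 -2.2569964788377175 F [1.06 6.92 1.71] open 0.027535344448593378
```

View pics/c.png

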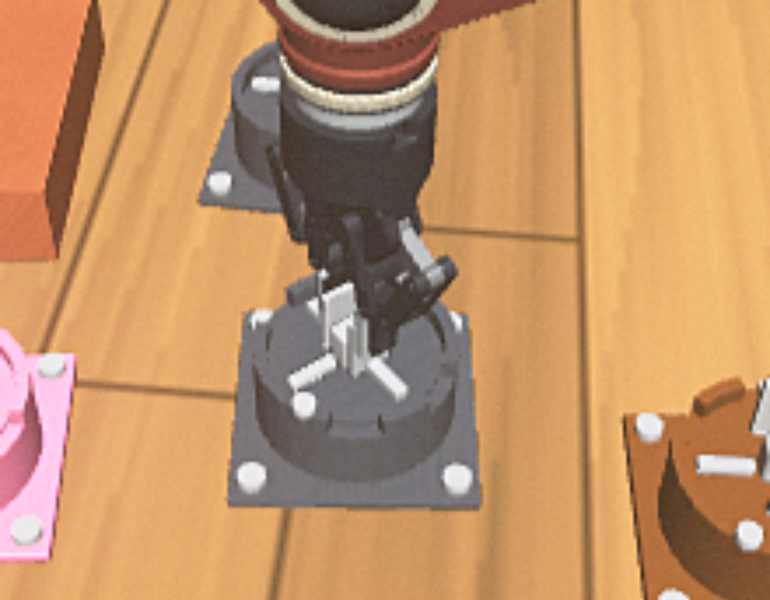

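The dial has turned: the pointer at about (312,373) is now close to the stud at (303,405). I'll finish the turn.

Emit:
{"method": "apply_moves", "body": {
  "plan": [
    [0.02,0,0,0,-0.08],
    [0.02,0,0,0,-0.16],
    [0.02,0,0,0,-0.24],
    [0.02,0,0,0,-0.32],
    [0.02,0,0,0,-0.38],
    [0.02,0,0,0,-0.39],
    [0.02,0,0,0,-0.39],
    [0.02,0,0,0,-0.39]
  ]
}}

```text
t: 4.92
tool_pos: [0.5561, 0.1102, 0.2418]
tool_rot: [-1.691, 2.643, 0.003]
contact_force: [0.3, 6.6, 2.2]
opening: 0.028
grip_force: 32.8
```

Run:
```python
from h import *
rel([.5555,.1092,.2377],.098+1.04)
p=eyes.get_image("side"); cv2.imwrite("pics/d.png",cv2.resize(p["img"][160:340,180:400],(770,630))[:600])
```

```text
t 4.9167 tool axes
 [[-0.419 -0.908  0.002]
 [-0.908  0.419  0.004]
 [-0.005 -0.    -1.   ]] 
shift [0.0012 0.0001 0.0041] roll 4.674779441327104e-05 q6 -2.646688598350588 F [0.26 6.61 2.17] open 0.027977880378965345
```

View pics/d.png

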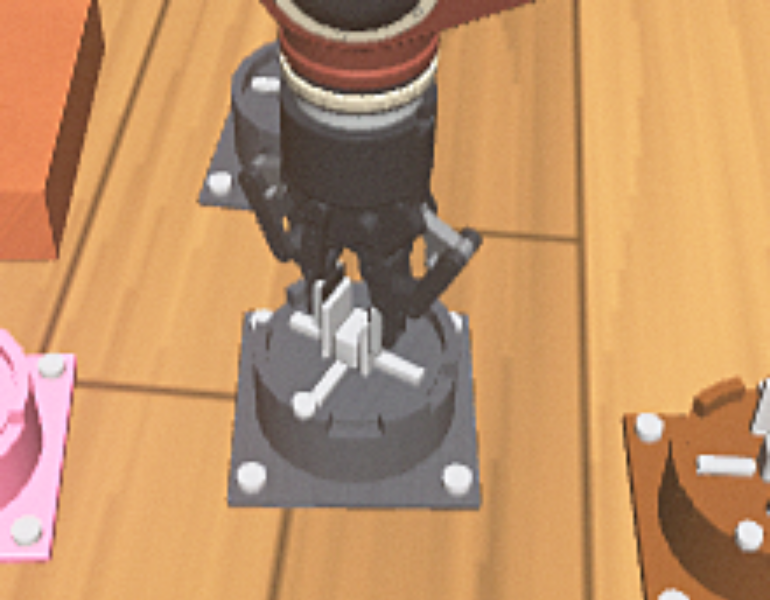

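The pointer is now at the stud at about (305,405). I'll open the fingers in place and then lift straight up.

Emit:
{"method": "apply_moves", "body": {
  "plan": [
    [0.04,0,0,0,0],
    [0.06,0,0,0,0],
    [0.085,0,0,0,0],
    [0.085,0,0,0,0],
    [0.085,0,0,0,0],
    [0.085,0,0,0,0],
    [0.085,0,0,-0.01,0],
    [0.085,0,0,-0.03,0],
    [0.085,0,0,-0.06,0],
    [0.085,0,0,-0.09,0],
    [0.085,0,0,-0.11,0],
    [0.085,0,0,-0.11,0]
  ]
}}

```text
t: 5.97
tool_pos: [0.5572, 0.109, 0.3583]
tool_rot: [-1.687, 2.638, -0.009]
contact_force: [0.4, -0.1, 1.6]
opening: 0.0851
grip_force: 0.0
```

Run:
```python
from h import *
o=telemetry.get_obs(); print(o["t"],o["contact_force"],o["opening"])
p=eyes.get_image("side"); cv2.imwrite("pics/e.png",cv2.resize(p["img"][160:340,180:400],(770,630))[:600])
P=cloud(p).reshape(-1,3);Q=P[(np.linalg.norm(P[:,:2]-[.5555,.1092],axis=1)<.05)&(P[:,2]>.087)&(P[:,2]<.1)]
k=Q[:,0]>.5555
a,b=[Q[s][:,:2].mean(0) for s in(k,~k)]; print(k.sum(),(~k).sum(),a,b,np.linalg.norm(a-b),np.arctan2(*(b-a)[::-1])-np.pi/2-.098)
```

```text
5.9667 [ 0.36776395 -0.05673396  1.5686623 ] 0.08511131458685932
47 50 [0.57872928 0.09970618] [0.53272971 0.12163793] 0.05096039478884796 1.0278954829117193
```

View pics/e.png

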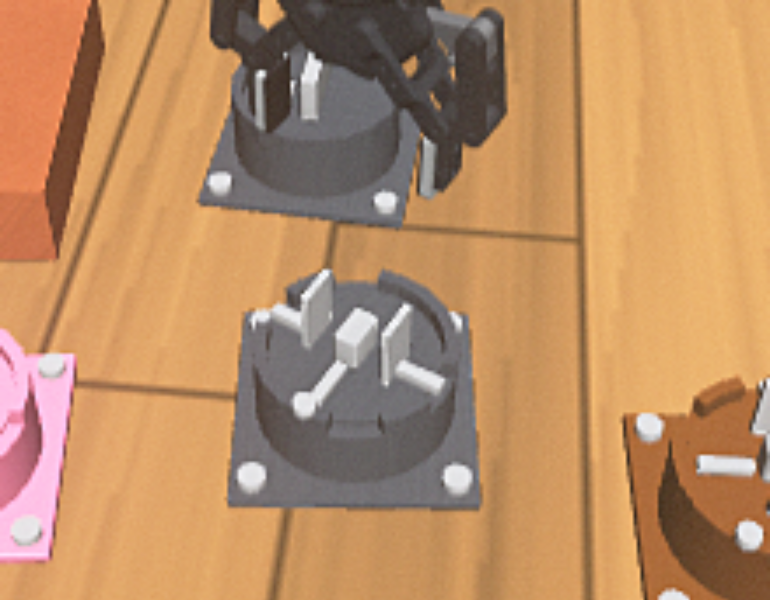

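The tabs are sprung out: their centres are 51 mm apart, which matches 56 mm over the outer faces. The pointer is at the stud, with the dial at about 1.03 rad, and the gripper is clear.

```bash
python3 -c "
from station import ctrl
print(ctrl.finish_job())"
```

```text
the job is handed in; nothing more can be done
None
```

The air gate is turned to the stud (about 1.03 rad measured) with both tabs sprung out, the crossbar dial was not touched, and the job is handed in; no verdict was returned.

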